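Stand the turned spindles in the block

ROBOT

A 6-joint arm with a two-finger parallel gripper is mounted at the origin on the work surface. World frame = base frame: x ahead of the robot, y to its left, z up, the work surface at z = 0. Lengths are in m, angles in rad, forces in N, time in s.
With the tool pointing down it reaches from about 0.275 to 0.875 m from the base axis. Payload 12.5 kg.
Tool frame: the origin (TCP) lies between the finger pads; the fingertips stand 11 mm ahead of it and the grasp point (between the pads) lies 8 mm behind it (tip_reach is the distance from the TCP to the fingertips, in m); z points along the fingers, y is the line along which they close (so a half turn about z gives the same grasp; the last joint's range is limited). The gripper opens to 85 mm and grips with 20 to 120 N. Pads are 22 mm wide; open, the fingers measure 114 mm over their backs; the gripper's body (76 mm by 85 mm) begins 54 mm behind the grasp point. The pads swing forward as they close: fully open they stand 13 mm farther back than shut.
Start: joints at [-1.345, 0.351, 1.652, -0, 1.139, -0.085], TCP at [0.168, -0.524, 0.242] pointing down, gripper open.
Joint ranges: [-2.75, 2.75], [-0.79, 2.1], [0.01, 2.65], [-1.57, 4.71], [0.07, 3.14], [-2.87, 2.87]. Speed limits (rad/s): [2.22, 2.22, 2.79, 3.14, 3.14, 3.14].

INTERFACE

Orientations are given as a rotation vector (axis times angle).
In Python, from bench import * gives the robot as it stands. The module is installed in compiled form; this text tells all that it offers.
- The arm moves only by the tool step_arm, never from a script. Its arguments are lists of equal length, an entry for each row: "delta_pos": the shift along the world's x, y, z scaled (see below), a list of three; "turn": the turn, a rotation vector about the world's x, y, z scaled (see below), a list of three. A call has 1 to 20 rows; each row shifts and turns the commanded pose from where the row before left it; what a row does not reach is not made up. The controller multiplies each number of a shift by 0.04 m and each number of a turn by 6 degrees. A row lasts 1/10 s, in which the tool goes at most 50 mm and 8.59 degrees, less where a joint would pass 70% of its speed; a pose out of reach is approached as far as the arm can. A call with a number of a shift or a turn outside -1 to 1 is refused whole. A call with a gripper value outside its range is refused whole. "hand" is the closure, from -1 (fully open) to 1 (shut), set as the call begins (left out, the last holds). The fingers move at their own pace and stop on an object; "squeeze" is the grip in N (left out, the last holds). Time passes only in rows, so rows that do not move let the fingers close. It gives the time, the measured TCP pose, the force, the opening and the grip force at its end, in the units of the state.
- state(): the state, without advancing time (a new reading comes with each control period).
- camera(name): name is "side" or "top"; returns a dict with "frame" (400x640x3 uint8, red, green, blue), "camera_matrix" (3x3 intrinsics, pixels), "world_to_cam" (4x4, takes a point from world to camera coordinates). Camera axes: x right, y down, z forward; pixel columns grow to the right and rows downward; lengths in m; the calibration is good to about 2 mm. A picture is of the moment at which its call begins. There is no depth.
- job_done(): hands the job in; it is judged then, once.
The state is a dict: "time": time; "joint_positions": joint angles; "dq": joint speeds; "effort": joint torques, N m; "tcp_pos": TCP position; "eef_rot": TCP orientation; "force": force on the tool from outside, world axes, zero at the start; "wrist_torque": the same for the moment, N m; "width": opening from 0.0 (shut) to 1.0 (fully open); "grip_force": force on a finger pad.
Only numpy, scipy, OpenCV 4.12 (cv2) and the standard library are available. Lean on these libraries where they do the work, as an engineer would, in place of code of your own. Each camera call takes 0.05 s, during which the arm holds its last target. There are 200 camera calls.

TASK

Take the two turned spindles from the sloping rest and stand each one, point up, in a pocket of the upright wooden stand, its foot right down on the pocket's floor. One of the three pockets is blocked lower down by a broken-off stub, so feel for it and leave that pocket empty. Lower the spindles in, do not let them fall, and leave the pot, mallet and casket where they are.

Things in the scene. Friction and masses are not known exactly. Their poses are not given: they have to be found in the camera images.
- spindle_short: loose turned short spindle of pale wood, 175 mm long: plain round shaft 20 mm in diameter from 0 to 135 mm, then a narrower pointed finial (40 mm long, at most 18 mm thick) at the top. Origin at the centre of its foot (the flat end, edge bevelled 2 to 3 mm); its z axis runs along the shaft from foot to finial. Starts lying on the rest, 40 degrees above level, finial up and towards the robot
- spindle_long: loose turned long spindle of pale wood, 200 mm long: plain round shaft 20 mm in diameter from 0 to 160 mm, then a narrower pointed finial (40 mm long, at most 18 mm thick) at the top. Origin at the centre of its foot (the flat end, edge bevelled 2 to 3 mm); its z axis runs along the shaft from foot to finial. Starts lying on the rest, 40 degrees above level, finial up and towards the robot
- stand: fixed block of dark wood, 70 (x) x 250 (y) x 90 mm high, three square pockets 24 x 24 mm in a row along its y axis, 80 mm apart, mouths bevelled 2 mm. A free pocket's floor is 18 mm above the underside (72 mm below the mouth); in one pocket, not told which, a stub stops a spindle 29 to 44 mm higher. Origin at the centre of the underside, z up
- stand_hole0 (a point): centre of the mouth of the pocket at the stand's -y end, level with its top (90 mm above the table)
- stand_hole1 (a point): centre of the mouth of the middle pocket
- stand_hole2 (a point): centre of the mouth of the pocket at the stand's +y end
- rest: fixed sloping wooden rest, base 190 x 170 x 12 mm, two rails at y = +55 and -55 mm rising at 40 degrees towards its -x side. A spindle's foot sits on a stop at x = 80 mm, height 37 mm; the rail (20 mm wide, under the shaft) carries its first 95 mm, side cheeks (35 mm over both, no higher than the shaft's middle) its first 70 mm; the rest of it is free. Origin at the underside, near the middle
- pot: bystander: turned lidded pot, 76 mm in diameter, 84 mm high, origin at the centre of its underside
- mallet: bystander: wooden mallet 220 mm long, lying along its x axis, origin near its middle
- casket: bystander: closed wooden box 70 x 120 x 55 mm, origin at the centre of its underside

How it is judged:
By the outcome, as a careful person would: the job done as asked, in the order asked, and still so for the second after the job is handed in, with the robot touching nothing.
It also fails if it takes over 67 s, if anything falls off the work surface, if the arm or the gripper's body presses on something with over 40 N, if the wrist force passes 120 N, or if a joint passes its speed limit or range.

## Working session

There is one attempt and no reset: what is moved stays moved. The work goes in short steps, Python scripts to look and compute and a tool call to move; the robot and the scene stay as the last step left them, time stands still between calls to the robot, and variables do not carry over. Pictures are saved under pics/ and viewed, at most 10 in all, crops included, and the job is handed in when it is done.

Besides the shell and the picture viewer there is one more tool, called after "Emit:" by a JSON object that holds its "fn" and its "kwargs". step_arm: Moves the arm, as the interface text tells. Its arguments: {"type":"object","properties":{"delta_pos":{"type":"array"},"turn":{"type":"array"},"hand":{"type":"number"},"squeeze":{"type":"number"}},"required":["delta_pos","turn"]}

```bash
mkdir -p pics
python3 - <<'E'
from bench import *
import cv2,numpy as np
s=state();print({k:np.round(v,3) for k,v in s.items()})
for n in("top","side"):
    c=camera(n);cv2.imwrite(f"pics/{n}0.png",c["frame"][:,:,::-1]);print(n,c["camera_matrix"],np.round(c["world_to_cam"],4))
    np.savez(f"{n}0.npz",**c)
E
```

```text
{'time': np.float64(0.0), 'joint_positions': array([-1.345,  0.351,  1.652, -0.   ,  1.139, -0.085]), 'dq': array([0.001, 0.002, 0.001, 0.   , 0.001, 0.002]), 'effort': array([-1.0000e-03, -5.0611e+01, -2.9141e+01, -0.0000e+00,  5.0000e-03,
        0.0000e+00]), 'tcp_pos': array([ 0.168, -0.523,  0.242]), 'eef_rot': array([-3.103, -0.486,  0.   ]), 'force': array([ 0.054, -0.308,  0.255]), 'wrist_torque': array([-0.023, -0.013,  0.02 ]), 'grip_force': np.float64(0.0), 'width': np.float64(0.999)}
top [[436.94118601   0.         327.21821391]
 [  0.         436.94118601 198.76283975]
 [  0.           0.           1.        ]] [[ 0.0024 -0.9999  0.0126  0.0207]
 [-0.9956 -0.0036 -0.0932  0.6185]
 [ 0.0932 -0.0123 -0.9956  1.0222]
 [ 0.      0.      0.      1.    ]]
side [[427.34160909   0.         329.20027295]
 [  0.         427.34160909 195.18237106]
 [  0.           0.           1.        ]] [[ 0.999  -0.0435  0.0111 -0.6203]
 [-0.0184 -0.6224 -0.7825  0.074 ]
 [ 0.0409  0.7815 -0.6225  1.0128]
 [ 0.      0.      0.      1.    ]]
```

View pics/top0.png

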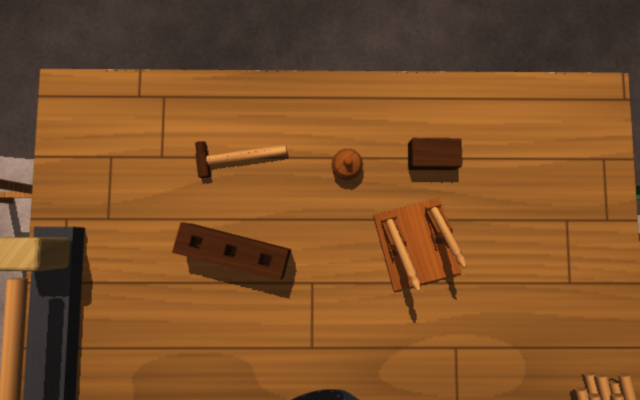

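View pics/side0.png

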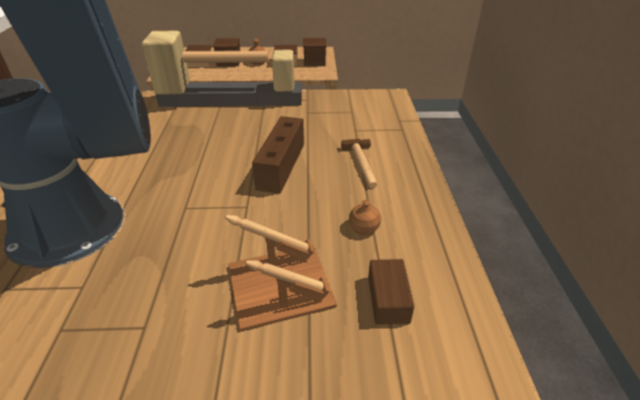

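The top view shows the stand (pockets near 195,241 / 230,251 / 265,260) and the rest with its two spindles (tips near 416,287 and 462,264). In the side view the spindle tips are near (230,218) and (250,264). I'll zoom in for exact pixels.

Run:
```python
import cv2,numpy as np
def crop(n,u0,v0,w,h,k):
    f=np.load(n+"0.npz")["frame"][:,:,::-1]
    a=cv2.resize(f[v0:v0+h,u0:u0+w],None,fx=k,fy=k,interpolation=cv2.INTER_CUBIC)
    for i in range(0,w,10):
        cv2.line(a,(i*k,0),(i*k,6),(255,255,255),1)
        if i%20==0: cv2.putText(a,str(u0+i),(i*k,16),0,.35,(255,255,255),1)
    for i in range(0,h,10):
        cv2.line(a,(0,i*k),(6,i*k),(255,255,255),1)
        if i%20==0:cv2.putText(a,str(v0+i),(8,i*k+4),0,.35,(255,255,255),1)
    return a
cv2.imwrite("pics/c1.png",np.vstack([crop("top",170,215,130,66,6)[:, :], ]))
A=crop("top",360,190,120,110,5);cv2.imwrite("pics/c2.png",A)
B=crop("side",215,110,125,225,1) 
cv2.imwrite("pics/c3.png",np.hstack([crop("side",220,205,120,125,4),crop("side",245,110,75,125,4)]))
```

```text
(no output)
```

View pics/c1.png

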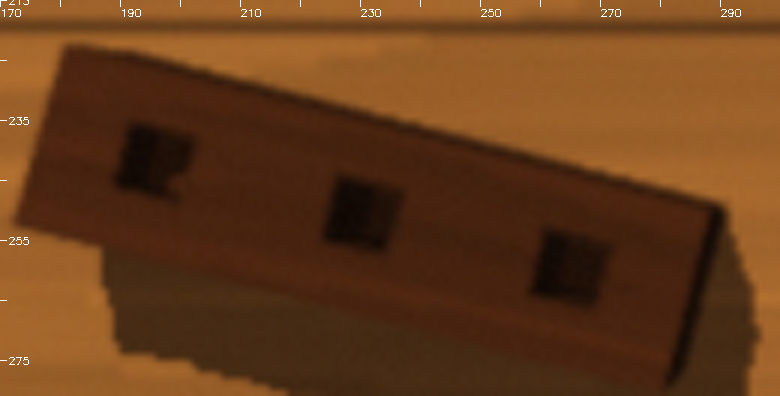

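View pics/c2.png

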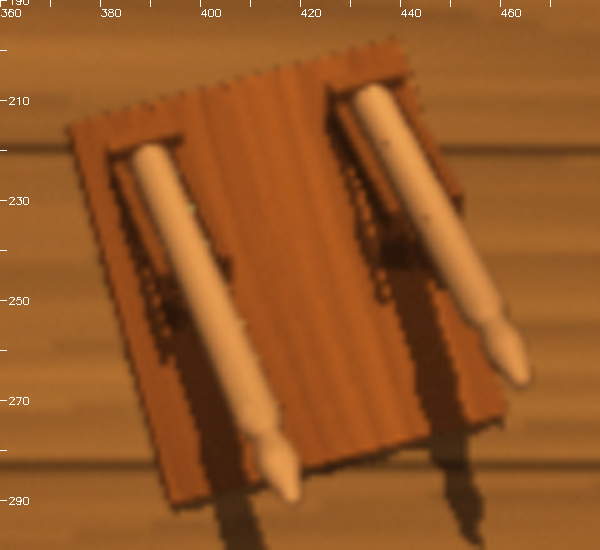

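View pics/c3.png

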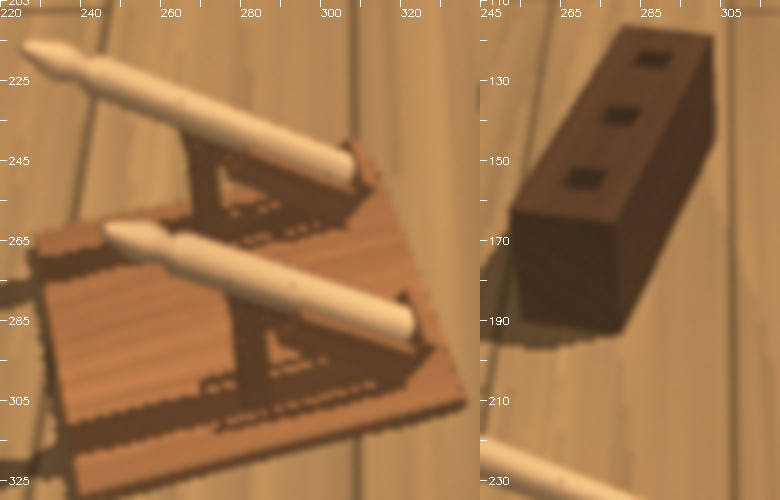

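Long spindle is the left one in the top view (foot near 390,220, tip 418,290; side-view tip 226,217). Short one is on the right (tip 463,267 top; 247,262 side). The pocket mouths are clear in both views, so I'll triangulate.

```bash
cat > h.py <<'E'
import numpy as np,cv2
C={n:dict(np.load(n+"0.npz")) for n in("top","side")}
def P(n): return C[n]["camera_matrix"]@C[n]["world_to_cam"][:3]
def tri(t,s):
    X=cv2.triangulatePoints(P("top"),P("side"),np.array(t,float).reshape(2,1),np.array(s,float).reshape(2,1))[:,0]
    X=X[:3]/X[3]; r=[]
    for n,p in(("top",t),("side",s)):
        q=P(n)@np.append(X,1); r.append(np.hypot(*(q[:2]/q[2]-p)))
    return X,np.round(r,1)
def plane(n,vx,vy,x,y): # plane through an image line
    return P(n).T@np.cross([x,y,1],[x+vx,y+vy,1])
E
python3 - <<'E'
from h import *
print("pockets")
for t,s in(((195.8,242),(288.5,124.75)),((230.7,250.5),(280.25,138.75)),((265,259.5),(271,154.5))): print(*tri(t,s))
lines={}
for n,box,thr in(("top",(370,200,110,95),175),("side",(222,210,110,85),205)):
    x0,y0,w,h=box; f=C[n]["frame"][y0:y0+h,x0:x0+w]
    m=(f[:,:,0]>thr).astype(np.uint8)
    k,l,st,_=cv2.connectedComponentsWithStats(m)
    for i in range(1,k):
        if st[i,4]<150: continue
        v,u=np.nonzero(l==i); pts=np.c_[u+x0,v+y0].astype(np.float32)
        L=cv2.fitLine(pts,cv2.DIST_L2,0,.01,.01).ravel(); t=(pts-L[2:])@L[:2]
        lines.setdefault(n,[]).append(L); print(n,st[i],np.round(L,3),"ends",L[2:]+t.min()*L[:2],L[2:]+t.max()*L[:2], "w",st[i,4]/np.ptp(t))
for n in lines: lines[n].sort(key=lambda L:L[2] if n=="top" else L[3])
for a,b in zip(lines["top"],lines["side"]):
    A=np.array([plane("top",*a),plane("side",*b)]); A/=np.linalg.norm(A[:,:3],axis=1)[:,None]
    d=np.cross(A[0,:3],A[1,:3]); d/=np.linalg.norm(d); d*=np.sign(d[2])
    p=np.linalg.lstsq(np.vstack([A[:,:3],d]),np.append(-A[:,3],d@[.4,-.2,.1]),rcond=None)[0]
    print("axis",p,d,"elev",np.degrees(np.arcsin(d[2])),"az",np.degrees(np.arctan2(d[1],d[0])))
print("tips",*tri((418.8,290.4),(226,216.5)),*tri((463.5,266.5),(247,262)))
E
```

```text
pockets
[0.51565893 0.31742213 0.08826935] [0.5 0.4]
[0.49635028 0.23877962 0.08934494] [0.2 0.2]
[0.4762837  0.16199955 0.08872631] [0.1 0.1]
top [ 62   7  34  59 352] [  0.475   0.88  448.599 235.105] ends [433.53952 207.17004] [464.77985 265.11868] w 5.346850107945605
top [ 18  19  32  71 454] [3.88000e-01 9.22000e-01 4.03786e+02 2.53993e+02] ends [389.0324  218.98633] [418.60947 289.1646 ] w 5.96142022136924
side [  4   5  82  33 423] [  0.933   0.359 267.508 229.955] ends [226.33167 214.13666] [307.29248 245.2386 ] w 4.877239253522781
side [ 25  50  76  28 420] [  0.952   0.307 287.543 273.171] ends [247.27142 260.1599 ] [322.49606 284.46463] w 5.312853826801527
axis [ 0.43631803 -0.15901798  0.1554916 ] [-0.74708566 -0.19740462  0.63473965] elev 39.40067779619385 az -165.19884795607126
axis [ 0.4647184  -0.26596309  0.15518024] [-0.74541152 -0.19918635  0.63614972] elev 39.5053093544233 az -165.03916829589434
tips [ 0.41790374 -0.1645854   0.16469092] [0.5 0.5] [ 0.46560302 -0.26402621  0.14687412] [0.4 0.5]
```

Run:
```python
from h import *
for n,L in(("top",(.475,.88,448.6,235.1)),("top",(.388,.922,403.8,254)),("side",(.933,.359,267.5,230)),("side",(.952,.307,287.5,273.2))):
    f=C[n]["frame"].astype(np.float32); d=np.array(L[:2]);c=np.array(L[2:]);nn=np.array([-d[1],d[0]])
    for t0 in(-22,-8,8,22):
        ss=np.arange(-9,10); pr=np.zeros((19,3))
        for t in np.arange(t0-3,t0+4):
            q=(c+t*d+ss[:,None]*nn).astype(np.float32)
            pr+=cv2.remap(f,q[:,0:1],q[:,1:2],cv2.INTER_LINEAR)[:,0]/7
        print(n,t0,"R",*pr[:,0].astype(int)," B",*pr[:,2].astype(int))
```

```text
top -22 R 155 154 153 151 143 127 161 212 229 229 218 194 167 134 108 124 137 109 63  B 41 40 36 31 26 27 49 72 81 81 75 65 54 43 29 24 23 18 11
top -8 R 144 146 145 142 135 123 161 208 224 225 214 195 170 137 101 98 106 92 65  B 39 39 36 29 24 28 50 70 78 78 73 65 55 44 30 21 19 17 12
top 8 R 162 160 159 158 157 158 177 202 216 217 207 191 169 140 103 79 87 101 89  B 42 42 42 41 41 43 55 67 73 74 70 63 54 45 31 19 16 18 16
top 22 R 164 163 163 162 161 155 154 174 198 205 198 180 152 128 132 149 154 155 158  B 44 43 43 42 42 42 44 55 66 69 66 60 49 37 28 27 27 28 28
top -22 R 168 165 155 145 130 119 167 212 226 226 216 200 173 135 116 133 136 103 67  B 29 29 27 25 24 31 55 72 79 78 73 66 56 43 29 25 23 17 12
top -8 R 163 165 154 130 108 125 178 215 226 225 217 201 177 139 91 68 61 57 58  B 28 29 27 23 21 32 57 73 79 78 74 67 58 44 26 15 13 11 10
top 8 R 158 161 161 158 156 164 191 214 223 222 213 201 181 148 100 74 69 69 69  B 28 28 28 28 30 43 62 73 76 76 72 67 60 48 29 17 14 13 13
top 22 R 152 156 156 154 151 154 170 196 212 214 207 193 170 145 120 87 68 66 67  B 26 27 26 27 27 36 
[... 544 characters left out ...]
 213 194 173 160 151 127 101 92  B 87 88 88 88 87 88 94 111 128 130 120 109 99 88 76 64 51 41 39
side -22 R 106 103 94 90 96 132 188 225 233 231 224 210 187 162 136 121 126 148 170  B 43 42 39 37 41 63 95 117 124 122 117 107 96 83 71 62 60 63 67
side -8 R 102 110 113 120 128 159 207 232 236 233 227 214 193 168 142 123 114 110 113  B 42 44 46 47 52 71 101 122 127 124 119 110 99 87 73 63 57 51 47
side 8 R 177 179 180 179 177 183 209 233 239 236 228 219 200 174 150 133 119 104 93  B 69 69 70 69 69 77 100 123 131 127 120 112 102 90 76 64 54 46 39
side 22 R 178 180 183 185 185 188 208 234 242 241 235 225 206 179 159 154 151 128 101  B 69 70 71 71 72 78 98 123 134 133 126 117 106 92 79 68 61 51 41
```

Run:
```python
from h import *
T={"short":((.475,.88,448.599,235.105),(.952,.307,287.543,273.171),(463.5,266.5),(247,262),.175),
"long":((.388,.922,403.786,253.993),(.933,.359,267.508,229.955),(418.8,290.4),(226,216.5),.2)}
for k,(a,b,tt,ts,ln) in T.items():
    A=[]
    for n,L,o in(("top",a,1.0),("side",b,1.8)):
        L=np.array(L);L[2:]+=o*np.array([-L[1],L[0]]);q=plane(n,*L);A.append(q/np.linalg.norm(q[:3]))
    A=np.array(A);d=np.cross(A[0,:3],A[1,:3]);d/=np.linalg.norm(d);d*=np.sign(d[2])
    tip=tri(tt,ts)[0]
    p=np.linalg.lstsq(np.vstack([A[:,:3],d]),np.append(-A[:,3],d@tip),rcond=None)[0]
    print(k,"elev",np.degrees(np.arcsin(d[2])),"az",np.degrees(np.arctan2(d[1],d[0])),"tip tri",tip,"tip on axis",p,"foot",p-ln*d,"60 from tip",p-.06*d)
```

```text
short elev 39.69190090959841 az -164.9664659749697 tip tri [ 0.46560302 -0.26402621  0.14687412] tip on axis [ 0.46659175 -0.26481402  0.14777842] foot [ 0.5966436  -0.22988514  0.03601308] 60 from tip [ 0.51118096 -0.25283841  0.10945887]
long elev 39.61306497080283 az -165.16879622553193 tip tri [ 0.41790374 -0.1645854   0.16469092] tip on axis [ 0.41770044 -0.16274412  0.16502293] foot [ 0.56664092 -0.12330556  0.037503  ] 60 from tip [ 0.46238258 -0.15091256  0.12676695]
```

Measurements fit the text: feet at 36–37 mm height, elevation 40°, rail spacing 111 mm, mouths at 89 mm. Next I move above the short spindle, with the tool tilted 20° outward.

Emit:
{"fn": "step_arm", "kwargs": {"delta_pos": [[0.77,0.65,0],[0.77,0.65,0],[0.77,0.65,0],[0.77,0.65,0],[0.77,0.65,0],[0.77,0.65,0],[0.77,0.65,0],[0.77,0.65,0],[0.77,0.65,0],[0.77,0.65,0],[0,0,0]], "turn": [[0,0,-0.47],[0.216,-0.805,0],[0.216,-0.805,0],[0.216,-0.805,0],[0.216,-0.805,0],[0,0,0],[0,0,0],[0,0,0],[0,0,0],[0,0,0],[0,0,0]], "hand": -1, "squeeze": 60}}

```text
time: 1.2
tcp_pos: [0.4784, -0.2607, 0.2421]
eef_rot: [-3.022, -0.403, -0.533]
force: [-0.6, 0.5, -0.1]
width: 1.001
grip_force: 0.0
```

```bash
cat > g.py <<'E'
import numpy as np
from bench import *
from scipy.spatial.transform import Rotation as R
h=np.array([np.cos(np.radians(15)),np.sin(np.radians(15)),0]);y=np.array([h[1],-h[0],0])
def go(tgt,tilt,n=0):  # tilt deg of tool z outward along h
    s=state();z=np.sin(np.radians(tilt))*h-np.cos(np.radians(tilt))*np.array([0,0,1])
    Rt=R.from_matrix(np.c_[np.cross(y,z),y,z]);r=(Rt*R.from_rotvec(s["eef_rot"]).inv()).as_rotvec()
    print("shift units",np.round((np.array(tgt)-s["tcp_pos"])/.04,2),"turn units",np.round(np.degrees(r)/6,2),"f",np.round(s["force"],1),"q",np.round(s["joint_positions"],2))
E
python3 - <<'E'
from g import *
go([.4766,-.262,.197],20); go([.5096,-.253,.1034],20)
E
```

```text
shift units [-0.05 -0.03 -1.13] turn units [-0.01  0.   -0.04] f [-0.6  0.5 -0.1] q [-0.72  0.25  1.83  0.37  0.9   0.37]
shift units [ 0.78  0.19 -3.47] turn units [-0.01  0.   -0.04] f [-0.6  0.5 -0.1] q [-0.72  0.25  1.83  0.37  0.9   0.37]
```

Emit:
{"fn": "step_arm", "kwargs": {"delta_pos": [[-0.02,-0.01,-0.56],[-0.02,-0.02,-0.57],[0.16,0.045,-0.47],[0.16,0.045,-0.47],[0.17,0.045,-0.47],[0.17,0.045,-0.47],[0.16,0.045,-0.46],[0,0,0]], "turn": [[0,0,0],[0,0,0],[0,0,0],[0,0,0],[0,0,0],[0,0,0],[0,0,0],[0,0,0]]}}

```text
time: 2.0
tcp_pos: [0.5064, -0.2553, 0.1013]
eef_rot: [-3.022, -0.397, -0.528]
force: [-0.4, -0.4, 0.4]
width: 0.999
grip_force: 0.0
```

Run:
```python
from g import *
import cv2
go([.5096,-.253,.1034],20)
a=camera("side")["frame"][170:320,200:400,::-1];b=camera("top")["frame"][150:300,340:540,::-1]
cv2.imwrite("pics/p1.png",cv2.resize(np.vstack([a,b]),None,fx=2,fy=2))
```

```text
shift units [0.08 0.06 0.05] turn units [-0.03 -0.03  0.  ] f [-0.4 -0.4  0.4] q [-0.67  0.5   1.89  0.5   0.61  0.24]
```

View pics/p1.png

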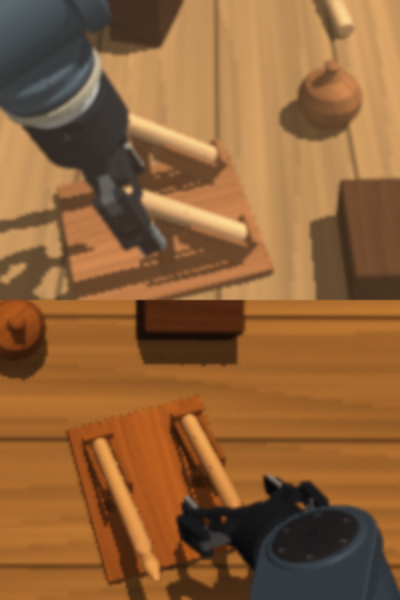

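The fingers straddle the short spindle about evenly (top pane: fingers near 200,530 and 290,495, with the shaft between them at about 235,500). I'll close gently.

Emit:
{"fn": "step_arm", "kwargs": {"delta_pos": [[0.08,0.06,0.05],[0,0,0],[0,0,0],[0,0,0],[0,0,0],[0,0,0],[0,0,0],[0,0,0]], "turn": [[0,0,0],[0,0,0],[0,0,0],[0,0,0],[0,0,0],[0,0,0],[0,0,0],[0,0,0]], "hand": 1, "squeeze": 60}}

```text
time: 2.9
tcp_pos: [0.5105, -0.2535, 0.1059]
eef_rot: [-3.024, -0.398, -0.533]
force: [-4.1, 0.3, 5.2]
width: 0.215
grip_force: 58.3
```

Emit:
{"fn": "step_arm", "kwargs": {"delta_pos": [[0,0,0.4],[0,0,0.7],[0,0,0.7],[0,0,0.9],[0,0,0.9],[0,0,0.5]], "turn": [[0,0,0],[0,0,0],[0,0,0],[0,0,0],[0,0,0],[0,0,0]]}}

```text
time: 3.5
tcp_pos: [0.511, -0.2538, 0.2725]
eef_rot: [-3.025, -0.398, -0.537]
force: [0.0, 0.2, -0.6]
width: 0.222
grip_force: 58.8
```

```bash
cat >> g.py <<'E'
a0=np.array([-.740,-.198,.643])
A=np.array([.4763,.162,.0888]);B=np.array([.4964,.2394,.0888]);Cc=np.array([.5157,.3170,.0888])
def grasp(name,foot,tcp,rot):
    Ri=R.from_rotvec(rot).inv(); np.savez(name+"_g.npz",f=Ri.apply(np.array(foot)-tcp),a=Ri.apply(a0))
def held(name,tgt_foot=None):
    s=state();g=np.load(name+"_g.npz");Rc=R.from_rotvec(s["eef_rot"]);a=Rc.apply(g["a"]);foot=Rc.apply(g["f"])+s["tcp_pos"]
    w=np.cross(a,[0,0,1]);w=w/np.linalg.norm(w)*np.arccos(a[2])
    print("foot",foot.round(4),"axis",a.round(3),"turn to vertical units",np.round(np.degrees(w)/6,2),"f",np.round(s["force"],1),"q",s["joint_positions"].round(2))
    if tgt_foot is not None:
        f2=s["tcp_pos"]+(R.from_rotvec(w)*Rc).apply(g["f"])
        print("shift units for foot at target, after turn",np.round((np.array(tgt_foot)-f2)/.04,2))
E
python3 - <<'E'
from g import *
grasp("short",[.596,-.230,.036],[.5105,-.2535,.1059],[-3.024,-.398,-.533])
held("short",A+[0,0,.03])
E
```

```text
foot [ 0.5966 -0.2304  0.2027] axis [-0.742 -0.197  0.642] turn to vertical units [-2.14  8.07  0.  ] f [ 0.   0.2 -0.6] q [-0.67  0.26  1.74  0.34  0.95  0.47]
shift units for foot at target, after turn [-0.95 10.36 -1.02]
```

Emit:
{"fn": "step_arm", "kwargs": {"delta_pos": [[0,0.4,0.5],[0,0.7,0.3],[-0.08,0.8,0],[-0.08,0.8,0],[-0.08,0.8,0],[-0.08,0.8,0],[-0.08,0.8,0],[-0.08,0.8,0],[-0.08,0.8,0],[-0.08,0.8,0],[-0.08,0.8,0],[-0.08,0.8,-0.2],[-0.08,0.7,-0.3],[-0.07,0.56,-0.3],[0,0,0],[0,0,0]], "turn": [[0,0,0],[-0.21,0.81,0],[-0.21,0.81,0],[-0.21,0.81,0],[-0.22,0.81,0],[-0.22,0.81,0],[-0.22,0.81,0],[-0.21,0.81,0],[-0.21,0.8,0],[-0.21,0.8,0],[-0.22,0.8,0],[0,0,0],[0,0,0],[0,0,0],[0,0,0],[0,0,0]]}}

```text
time: 5.1
tcp_pos: [0.4726, 0.1608, 0.2694]
eef_rot: [2.946, 0.387, -0.793]
force: [-0.4, 0.1, -0.8]
width: 0.219
grip_force: 58.7
```

Run:
```python
from g import *
held("short",A+[0,0,.015])
import cv2
for n,(u,v,w,h) in (("side",(220,60,150,150)),("top",(170,150,160,150))):
    c=camera(n);np.savez(n+"1.npz",**c)
    cv2.imwrite(f"pics/{n}1.png",cv2.resize(c["frame"][v:v+h,u:u+w,::-1],None,fx=3,fy=3))
a=cv2.imread("pics/side1.png")[:, :400];b=cv2.imread("pics/top1.png")[:, :400]
cv2.imwrite("pics/p2.png",np.hstack([a,b]))
```

```text
foot [0.4755 0.1624 0.1566] axis [ 0.002 -0.001  1.   ] turn to vertical units [nan nan nan] f [-0.4  0.1 -0.8] q [ 0.24  0.5   1.45 -0.01  1.72  1.55]g.py:15: RuntimeWarning: invalid value encountered in arccos
  w=np.cross(a,[0,0,1]);w=w/np.linalg.norm(w)*np.arccos(a[2])
Traceback (most recent call last):
  File "g.py", line 18, in held
    f2=s["tcp_pos"]+(R.from_rotvec(w)*Rc).apply(g["f"])
                     ~~~~~~~~~~~~~~~~^~~
  File "scipy/spatial/transform/_rotation.pyx", line 2692, in scipy.spatial.transform._rotation.Rotation.__mul__
  File "scipy/spatial/transform/_rotation.pyx", line 870, in scipy.spatial.transform._rotation.Rotation.__init__
ValueError: Found zero norm quaternions in `quat`.
```

```bash
sed -i 's/np.arccos(a\[2\])/np.arcsin(min(1,np.linalg.norm(np.cross(a,[0,0,1]))))/' g.py
cat > look.py <<'E'
from g import *
import cv2,sys
o=[]
for n,(u,v,w,h) in (("side",(220,50,130,160)),("top",(170,150,130,160))):
    c=camera(n);np.savez(f"{n}_{sys.argv[1]}.npz",**c)
    o.append(cv2.resize(c["frame"][v:v+h,u:u+w,::-1],None,fx=3,fy=3,interpolation=cv2.INTER_CUBIC))
cv2.imwrite(f"pics/{sys.argv[1]}.png",np.hstack(o))
E
```

```text
(no output)
```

Emit:
{"fn": "step_arm", "kwargs": {"delta_pos": [[0.02,-0.01,-0.6],[0,0,-0.5],[0,0,0]], "turn": [[0,0,0],[0,0,0],[0,0,0]]}}

```text
time: 5.4
tcp_pos: [0.4729, 0.1594, 0.2241]
eef_rot: [2.946, 0.384, -0.797]
force: [0.1, -0.4, -0.6]
width: 0.217
grip_force: 58.7
```

```bash
python3 -c "
from g import *
held('short',A)"; python3 look.py p2
```

```text
foot [0.4755 0.1609 0.1113] axis [ 0.005 -0.     1.   ] turn to vertical units [-0.   -0.05  0.  ] f [ 0.1 -0.4 -0.6] q [ 0.24  0.54  1.49 -0.01  1.63  1.55]
shift units for foot at target, after turn [ 0.01  0.03 -0.56]
```

View pics/p2.png

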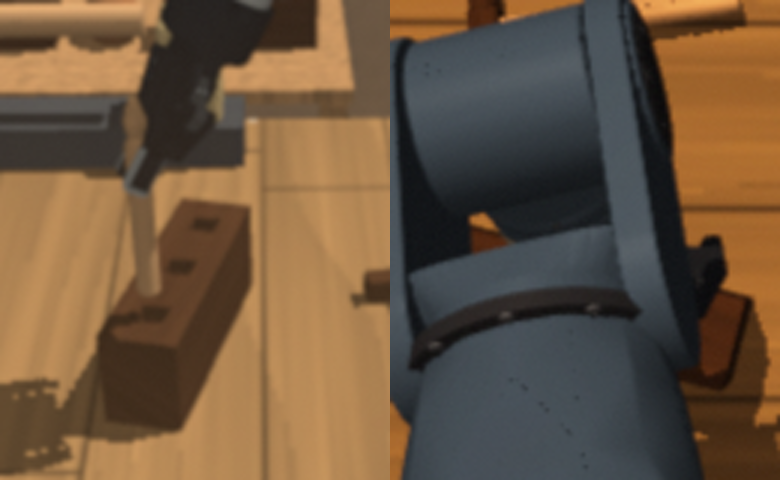

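The spindle is vertical: its image slope of about 5.4° matches the projected vertical of 5.1°. Its foot is at side pixel (269,148), right over the −y pocket. I'll lower slowly.

Emit:
{"fn": "step_arm", "kwargs": {"delta_pos": [[0.01,0.03,-0.2],[0,0,-0.2],[0,0,-0.15],[0,0,-0.15],[0,0,-0.15],[0,0,-0.15]], "turn": [[0,0,0],[0,0,0],[0,0,0],[0,0,0],[0,0,0],[0,0,0]]}}

```text
time: 6.1
tcp_pos: [0.4738, 0.1618, 0.185]
eef_rot: [2.947, 0.386, -0.793]
force: [1.5, -0.2, -0.7]
width: 0.217
grip_force: 58.8
```

Emit:
{"fn": "step_arm", "kwargs": {"delta_pos": [[0,0,-0.1],[0,0,-0.1],[0,0,-0.1],[0,0,-0.1],[0,0,-0.1]], "turn": [[0,0,0],[0,0,0],[0,0,0],[0,0,0],[0,0,0]]}}

```text
time: 6.6
tcp_pos: [0.4738, 0.1618, 0.1652]
eef_rot: [2.947, 0.386, -0.792]
force: [0.8, -0.1, -1.1]
width: 0.218
grip_force: 58.8
```

Emit:
{"fn": "step_arm", "kwargs": {"delta_pos": [[0,0,-0.1],[0,0,-0.1],[0,0,-0.1],[0,0,0]], "turn": [[0,0,0],[0,0,0],[0,0,0],[0,0,0]]}}

```text
time: 7.0
tcp_pos: [0.4736, 0.1617, 0.153]
eef_rot: [2.946, 0.386, -0.794]
force: [-0.8, -0.4, -1.0]
width: 0.213
grip_force: 58.8
```

Foot at about 40 mm with no vertical load, so this pocket is free. I'll carry on to the floor.

Emit:
{"fn": "step_arm", "kwargs": {"delta_pos": [[0,0,-0.1],[0,0,-0.1],[0,0,-0.1],[0,0,-0.1],[0,0,-0.05],[0,0,-0.05],[0,0,0]], "turn": [[0,0,0],[0,0,0],[0,0,0],[0,0,0],[0,0,0],[0,0,0],[0,0,0]]}}

```text
time: 7.7
tcp_pos: [0.4738, 0.1617, 0.1333]
eef_rot: [2.947, 0.386, -0.793]
force: [0.9, -0.3, -0.2]
width: 0.22
grip_force: 58.8
```

Emit:
{"fn": "step_arm", "kwargs": {"delta_pos": [[0,0,-0.03],[0,0,-0.03],[0,0,0]], "turn": [[0,0,0],[0,0,0],[0,0,0]]}}

```text
time: 8.0
tcp_pos: [0.4738, 0.1618, 0.131]
eef_rot: [2.947, 0.386, -0.793]
force: [-0.0, -1.2, -0.9]
width: 0.217
grip_force: 58.8
```

Emit:
{"fn": "step_arm", "kwargs": {"delta_pos": [[0,0,-0.03],[0,0,-0.03],[0,0,0]], "turn": [[0,0,0],[0,0,0],[0,0,0]]}}

```text
time: 8.3
tcp_pos: [0.4737, 0.1617, 0.1285]
eef_rot: [2.947, 0.386, -0.793]
force: [0.2, 0.1, -1.2]
width: 0.218
grip_force: 58.8
```

Emit:
{"fn": "step_arm", "kwargs": {"delta_pos": [[0,0,-0.03],[0,0,-0.03],[0,0,0]], "turn": [[0,0,0],[0,0,0],[0,0,0]]}}

```text
time: 8.6
tcp_pos: [0.4742, 0.1619, 0.1281]
eef_rot: [2.947, 0.386, -0.792]
force: [-1.4, 0.0, 16.4]
width: 0.214
grip_force: 60.4
```

Contact: 16 N at the floor. The stub would have stopped it at least 29 mm higher. I'll ease off, release and back out along the tool axis.

Emit:
{"fn": "step_arm", "kwargs": {"delta_pos": [[0,0,0.03],[0,0,0]], "turn": [[0,0,0],[0,0,0]]}}

```text
time: 8.8
tcp_pos: [0.474, 0.1618, 0.1282]
eef_rot: [2.947, 0.386, -0.792]
force: [0.1, 0.4, 6.9]
width: 0.214
grip_force: 59.6
```

Emit:
{"fn": "step_arm", "kwargs": {"delta_pos": [[0,0,0],[0,0,0],[0,0,0],[0,0,0],[0,0,0],[0,0,0]], "turn": [[0,0,0],[0,0,0],[0,0,0],[0,0,0],[0,0,0],[0,0,0]], "hand": -0.4}}

```text
time: 9.4
tcp_pos: [0.4738, 0.1618, 0.1274]
eef_rot: [2.947, 0.386, -0.793]
force: [-0.4, 0.4, 0.6]
width: 0.698
grip_force: 0.0
```

Emit:
{"fn": "step_arm", "kwargs": {"delta_pos": [[0.12,0.03,0.22],[0.24,0.065,0.43],[0.36,0.1,0.65],[0.36,0.1,0.65],[0.36,0.1,0.65],[0.36,0.1,0.65],[0,0,0.9],[0,0,0]], "turn": [[0,0,0],[0,0,0],[0,0,0],[0,0,0],[0,0,0],[0,0,0],[0,0,0],[0,0,0]]}}

```text
time: 10.2
tcp_pos: [0.5473, 0.182, 0.2985]
eef_rot: [2.951, 0.387, -0.781]
force: [-0.4, -0.2, 0.1]
width: 0.702
grip_force: 0.0
```

```bash
python3 look.py p3; python3 -c "
from g import *
go([.428,-.161,.230],20)"
```

```text
shift units [-2.95 -8.57 -1.61] turn units [ 2.14 -8.05  0.01] f [-0.3  0.4 -0.2] q [ 0.24  0.62  1.18 -0.01  1.86  1.55]
```

View pics/p3.png

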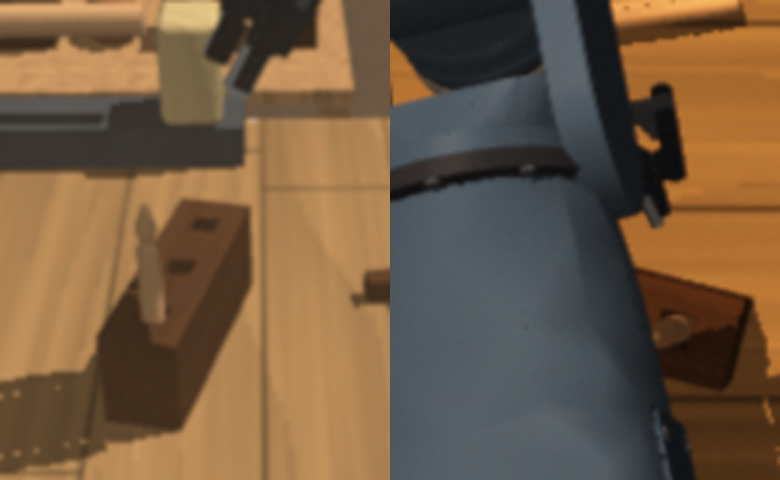

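The short spindle stands upright in the −y pocket (side crop, 150,265). Next, the long one.

Emit:
{"fn": "step_arm", "kwargs": {"delta_pos": [[-0.2,-0.5,0],[-0.25,-0.75,0],[-0.25,-0.75,0],[-0.25,-0.75,0],[-0.25,-0.75,0],[-0.25,-0.75,0],[-0.25,-0.75,0],[-0.25,-0.75,0],[-0.25,-0.75,0],[-0.25,-0.75,-0.1],[-0.25,-0.75,-0.5],[-0.25,-0.57,-0.5],[0,0,-0.5],[0,0,0]], "turn": [[0,0,0],[0.21,-0.81,0],[0.21,-0.81,0],[0.22,-0.81,0],[0.22,-0.81,0],[0.22,-0.81,0],[0.21,-0.8,0],[0.21,-0.8,0],[0.21,-0.8,0],[0.22,-0.8,0],[0.22,-0.8,0],[0,0,0],[0,0,0],[0,0,0]], "hand": -1}}

```text
time: 11.7
tcp_pos: [0.4261, -0.1609, 0.2268]
eef_rot: [-3.021, -0.393, -0.523]
force: [-0.7, 1.3, 0.2]
width: 1.003
grip_force: 0.0
```

```bash
python3 -c "
from g import *
go([.428,-.161,.215],20);go([.461,-.152,.121],20)"
```

```text
shift units [ 0.05 -0.   -0.29] turn units [-0.04 -0.07  0.02] f [-0.7  1.3  0.2] q [-0.61  0.1   2.07  0.38  0.79  0.46]
shift units [ 0.87  0.22 -2.64] turn units [-0.04 -0.07  0.02] f [-0.7  1.3  0.2] q [-0.61  0.1   2.07  0.38  0.79  0.46]
```

Emit:
{"fn": "step_arm", "kwargs": {"delta_pos": [[0.05,0,-0.28],[0.16,0.045,-0.47],[0.16,0.045,-0.47],[0.17,0.045,-0.47],[0.17,0.045,-0.47],[0.16,0.045,-0.46],[0,0,0]], "turn": [[-0.04,-0.07,0.02],[0,0,0],[0,0,0],[0,0,0],[0,0,0],[0,0,0],[0,0,0]]}}

```text
time: 12.4
tcp_pos: [0.4625, -0.151, 0.1234]
eef_rot: [-3.023, -0.403, -0.537]
force: [-0.7, -0.2, -0.2]
width: 1.0
grip_force: 0.0
```

```bash
python3 -c "
from g import *
go([.461,-.152,.121],20)"
```

```text
shift units [-0.04 -0.02 -0.06] turn units [ 0.01  0.02 -0.03] f [-0.7 -0.2 -0.2] q [-0.54  0.33  2.1   0.52  0.52  0.33]
```

Emit:
{"fn": "step_arm", "kwargs": {"delta_pos": [[-0.04,-0.02,-0.03],[0,0,0],[0,0,0],[0,0,0],[0,0,0],[0,0,0],[0,0,0],[0,0,0]], "turn": [[0,0,0],[0,0,0],[0,0,0],[0,0,0],[0,0,0],[0,0,0],[0,0,0],[0,0,0]], "hand": 1, "squeeze": 60}}

```text
time: 13.2
tcp_pos: [0.461, -0.1531, 0.124]
eef_rot: [-3.025, -0.402, -0.542]
force: [-4.6, -0.6, 9.0]
width: 0.217
grip_force: 58.2
```

```bash
python3 -c "
from g import *
s=state();grasp('long',[.5663,-.1236,.0372],s['tcp_pos'],s['eef_rot']);held('long',B+[0,0,.03])"
```

```text
foot [ 0.5663 -0.1236  0.0372] axis [-0.74  -0.198  0.643] turn to vertical units [-2.15  8.05  0.  ] f [-4.6 -0.6  9. ] q [-0.55  0.33  2.1   0.52  0.52  0.33]
shift units for foot at target, after turn [0.8  9.76 3.36]
```

Emit:
{"fn": "step_arm", "kwargs": {"delta_pos": [[0,0,0.4],[0,0,0.8],[0,0,0.9],[0,0,0.9],[0,0.3,0.9],[0.06,0.6,0.9],[0.06,0.75,0.9],[0.06,0.75,0.6],[0.06,0.75,0],[0.07,0.75,0],[0.07,0.75,0],[0.07,0.75,0],[0.07,0.75,0],[0.07,0.75,0],[0.07,0.75,0],[0.07,0.75,0],[0.07,0.7,0],[0,0.66,0],[0,0,0],[0,0,0]], "turn": [[0,0,0],[0,0,0],[0,0,0],[0,0,0],[-0.21,0.81,0],[-0.21,0.81,0],[-0.22,0.81,0],[-0.22,0.81,0],[-0.22,0.81,0],[-0.22,0.8,0],[-0.21,0.8,0],[-0.21,0.8,0],[-0.21,0.8,0],[-0.22,0.8,0],[0,0,0],[0,0,0],[0,0,0],[0,0,0],[0,0,0],[0,0,0]]}}

```text
time: 15.2
tcp_pos: [0.4929, 0.2373, 0.3753]
eef_rot: [2.945, 0.393, -0.782]
force: [0.1, -0.2, -0.5]
width: 0.214
grip_force: 58.9
```

```bash
python3 -c "
from g import *
held('long',B+[0,0,.02])"
```

```text
foot [0.4962 0.2395 0.2357] axis [0.001 0.    1.   ] turn to vertical units [ 0.   -0.01  0.  ] f [ 0.1 -0.2 -0.5] q [0.35 0.51 1.17 0.04 1.98 1.66]
shift units for foot at target, after turn [ 0.   -0.   -3.17]
```

Emit:
{"fn": "step_arm", "kwargs": {"delta_pos": [[0,0,-0.6],[0,0,-0.8],[0,0,-0.8],[0,0,-0.6],[0,0,-0.4],[0,0,0]], "turn": [[0,0,0],[0,0,0],[0,0,0],[0,0,0],[0,0,0],[0,0,0]]}}

```text
time: 15.8
tcp_pos: [0.4925, 0.236, 0.2458]
eef_rot: [2.944, 0.39, -0.787]
force: [-0.2, -0.5, -0.1]
width: 0.217
grip_force: 58.8
```

```bash
python3 -c "
from g import *
held('long',B)"; python3 look.py p4
```

```text
foot [0.4953 0.2381 0.1062] axis [0.004 0.001 1.   ] turn to vertical units [ 0.01 -0.04  0.  ] f [-0.2 -0.5 -0.1] q [0.34 0.6  1.34 0.04 1.73 1.65]
shift units for foot at target, after turn [ 0.01  0.03 -0.44]
```

View pics/p4.png

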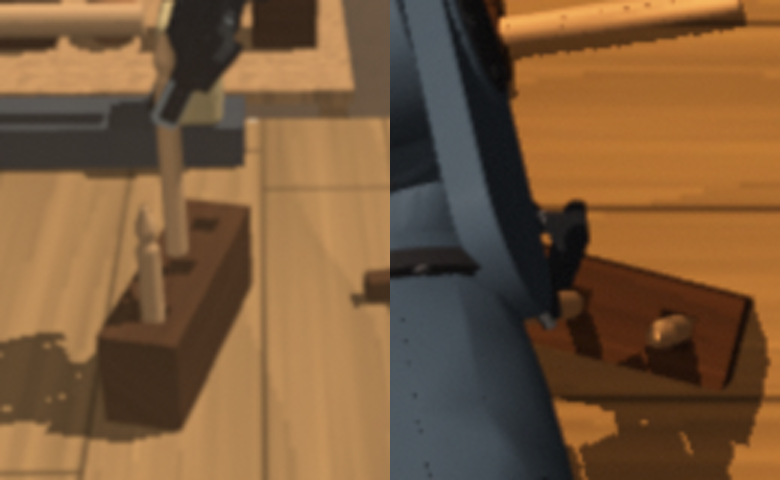

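The long spindle is vertical over the middle pocket (side crop, foot at 178,255), and the short one is undisturbed. Lowering while feeling for the stub.

Emit:
{"fn": "step_arm", "kwargs": {"delta_pos": [[0.01,0.03,-0.15],[0,0,-0.15],[0,0,-0.15],[0,0,-0.15],[0,0,-0.15],[0,0,-0.1]], "turn": [[0,0,0],[0,0,0],[0,0,0],[0,0,0],[0,0,0],[0,0,0]]}}

```text
time: 16.5
tcp_pos: [0.4933, 0.2385, 0.2128]
eef_rot: [2.945, 0.393, -0.783]
force: [-0.7, -0.3, -0.7]
width: 0.214
grip_force: 58.9
```

Emit:
{"fn": "step_arm", "kwargs": {"delta_pos": [[0,0,-0.08],[0,0,-0.08],[0,0,-0.08]], "turn": [[0,0,0],[0,0,0],[0,0,0]]}}

```text
time: 16.8
tcp_pos: [0.4935, 0.2386, 0.2037]
eef_rot: [2.946, 0.393, -0.782]
force: [-0.9, -0.4, -0.7]
width: 0.221
grip_force: 58.9
```

Emit:
{"fn": "step_arm", "kwargs": {"delta_pos": [[0,0,-0.08],[0,0,-0.08],[0,0,-0.08]], "turn": [[0,0,0],[0,0,0],[0,0,0]]}}

```text
time: 17.1
tcp_pos: [0.4934, 0.2386, 0.194]
eef_rot: [2.946, 0.393, -0.782]
force: [-0.2, -0.5, -0.9]
width: 0.222
grip_force: 58.9
```

Emit:
{"fn": "step_arm", "kwargs": {"delta_pos": [[0,0,-0.08],[0,0,-0.08],[0,0,0]], "turn": [[0,0,0],[0,0,0],[0,0,0]]}}

```text
time: 17.4
tcp_pos: [0.4933, 0.2385, 0.1874]
eef_rot: [2.945, 0.393, -0.783]
force: [0.3, -0.1, -1.2]
width: 0.213
grip_force: 58.9
```

Emit:
{"fn": "step_arm", "kwargs": {"delta_pos": [[0,0,-0.08],[0,0,-0.08],[0,0,0]], "turn": [[0,0,0],[0,0,0],[0,0,0]]}}

```text
time: 17.7
tcp_pos: [0.4933, 0.2385, 0.181]
eef_rot: [2.945, 0.393, -0.783]
force: [0.9, -0.9, -1.0]
width: 0.216
grip_force: 58.9
```

Emit:
{"fn": "step_arm", "kwargs": {"delta_pos": [[0,0,-0.08],[0,0,-0.08],[0,0,0]], "turn": [[0,0,0],[0,0,0],[0,0,0]]}}

```text
time: 18.0
tcp_pos: [0.4932, 0.2385, 0.1746]
eef_rot: [2.945, 0.392, -0.783]
force: [0.2, 0.1, -0.3]
width: 0.212
grip_force: 58.9
```

Emit:
{"fn": "step_arm", "kwargs": {"delta_pos": [[0,0,-0.1],[0,0,-0.1],[0,0,-0.1],[0,0,0]], "turn": [[0,0,0],[0,0,0],[0,0,0],[0,0,0]]}}

```text
time: 18.4
tcp_pos: [0.4932, 0.2385, 0.1625]
eef_rot: [2.945, 0.392, -0.783]
force: [0.9, -0.6, 0.2]
width: 0.214
grip_force: 58.9
```

Emit:
{"fn": "step_arm", "kwargs": {"delta_pos": [[0,0,-0.03],[0,0,-0.03],[0,0,-0.03],[0,0,0]], "turn": [[0,0,0],[0,0,0],[0,0,0],[0,0,0]]}}

```text
time: 18.8
tcp_pos: [0.4934, 0.2386, 0.1594]
eef_rot: [2.946, 0.393, -0.782]
force: [0.7, 0.1, -1.3]
width: 0.215
grip_force: 58.9
```

Emit:
{"fn": "step_arm", "kwargs": {"delta_pos": [[0,0,-0.03],[0,0,-0.03],[0,0,0]], "turn": [[0,0,0],[0,0,0],[0,0,0]]}}

```text
time: 19.1
tcp_pos: [0.4934, 0.2386, 0.157]
eef_rot: [2.945, 0.393, -0.782]
force: [-0.4, -0.5, -0.9]
width: 0.214
grip_force: 59.0
```

Emit:
{"fn": "step_arm", "kwargs": {"delta_pos": [[0,0,-0.03],[0,0,0]], "turn": [[0,0,0],[0,0,0]]}}

```text
time: 19.3
tcp_pos: [0.4936, 0.2387, 0.1568]
eef_rot: [2.946, 0.393, -0.781]
force: [-0.4, 0.7, 6.4]
width: 0.213
grip_force: 59.5
```

Emit:
{"fn": "step_arm", "kwargs": {"delta_pos": [[0,0,-0.03],[0,0,0]], "turn": [[0,0,0],[0,0,0]]}}

```text
time: 19.5
tcp_pos: [0.4938, 0.2387, 0.1567]
eef_rot: [2.946, 0.393, -0.781]
force: [-0.5, -0.8, 16.4]
width: 0.217
grip_force: 60.4
```

The foot is on the floor. Easing off, releasing with a limited opening because of the neighbour, and retreating.

Emit:
{"fn": "step_arm", "kwargs": {"delta_pos": [[0,0,0.04],[0,0,0]], "turn": [[0,0,0],[0,0,0]]}}

```text
time: 19.7
tcp_pos: [0.4936, 0.2386, 0.1568]
eef_rot: [2.946, 0.393, -0.781]
force: [1.3, 0.2, 5.6]
width: 0.215
grip_force: 59.6
```

Emit:
{"fn": "step_arm", "kwargs": {"delta_pos": [[0,0,0],[0,0,0],[0,0,0],[0,0,0],[0,0,0],[0,0,0]], "turn": [[0,0,0],[0,0,0],[0,0,0],[0,0,0],[0,0,0],[0,0,0]], "hand": -0.3}}

```text
time: 20.3
tcp_pos: [0.4934, 0.2386, 0.1562]
eef_rot: [2.946, 0.393, -0.782]
force: [0.5, 0.6, -0.2]
width: 0.648
grip_force: 0.0
```

Emit:
{"fn": "step_arm", "kwargs": {"delta_pos": [[0.12,0.03,0.22],[0.24,0.065,0.43],[0.36,0.1,0.65],[0.36,0.1,0.65],[0.36,0.1,0.65],[0.36,0.1,0.65],[0.2,0.2,0.9],[0,0.5,0.8],[0,0,0],[0,0,0]], "turn": [[0,0,0],[0,0,0],[0,0,0],[0,0,0],[0,0,0],[0,0,0],[0,0,0],[0,0,0],[0,0,0],[0,0,0]]}}

```text
time: 21.3
tcp_pos: [0.5735, 0.2866, 0.3548]
eef_rot: [2.946, 0.394, -0.78]
force: [0.5, -0.1, -1.2]
width: 0.648
grip_force: 0.0
```

```bash
python3 look.py p5
```

```text
(no output)
```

View pics/p5.png

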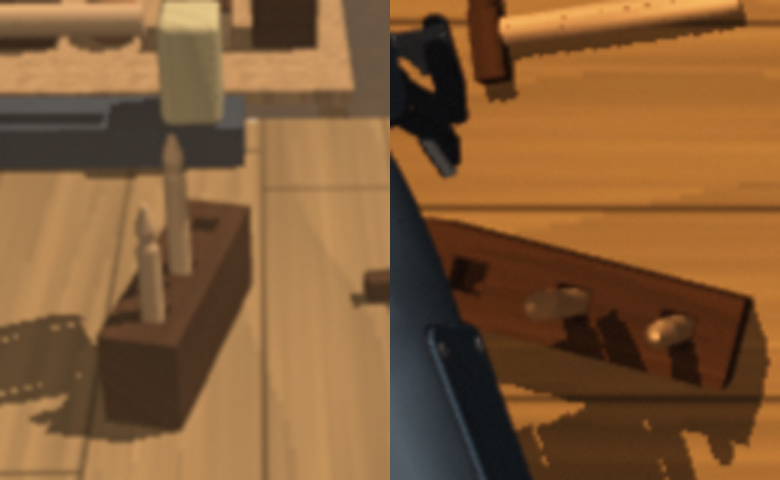

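Both spindles stand upright in the −y and middle pockets (side crop, 150,265 and 178,205). The +y pocket is empty and the robot is clear.

```bash
python3 -c "
from bench import *
print(job_done())"
```

```text
the job is handed in; nothing more can be done
None
```

Job handed in: the short spindle stands in the −y pocket and the long one in the middle pocket, each lowered until it met the floor; the +y pocket is empty (taken as the blocked one because the other two were clear, so not felt itself), and the pot, mallet and casket were not touched.

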